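Prick the zero mark, then pull the spring slide out to the marker and hold

TASK

Use the spring-pull recorder: with its slide still fully home, take the mallet and knock the sprung punch all the way down to prick the zero point, then stand the mallet back upright on its face on the bare worktop and let go of it. Then take the bow handle and pull the slide out against its spring until its pointer is level with the marker clip on the scale, and finish while still holding it there, because it springs back when let go. Do not press the punch with the gripper, do not shift the marker clip, and leave the other things on the worktop where they stand.

Things in the scene. Friction and masses are not known exactly. Their poses are not given: they have to be found in the camera images.
- recorder: Fixed metal rig. Origin on the worktop under the bow handle's home place; z up; -x is its front (towards the robot within 0.3 rad), the way the slide pulls out. Base x -165 to 125, y -75 to 75, 12 mm thick. Front block 52 mm high, front face at x -156. Grey bridge at x 95 (30 x 106 mm, top 92 mm high) carries the punch. Scale rail at y -67, top 38 mm high, 10 mm graduations.
- slide (a joint): How far the spring-return slide is pulled out, m: 0 fully home (start), 0.10 end stop. The spring pulls it home with about 3 N at 0 and 11 N at 0.08. The slide is a steel block 50 x 90 mm, top at 47 mm above the worktop.
- handle (a point): Middle of the slide's bow handle: a level black bar 14 mm in diameter, 88 mm long along the recorder's y, 82 mm above the worktop, on two thin posts 37 mm either side of the middle. Below it 28 mm are free; behind it 80 mm to the bridge when home; nothing above it. Axes are the recorder's.
- pointer (a point): Tip of the small black pointer (4 mm wide in x) that sticks out of the slide's right side towards the scale, 41 mm above the worktop, at the same x as the bar's middle, y = -58 mm in the recorder's axes. Axes are the recorder's.
- mark (a point): Middle of the black marker clip on the scale rail (6 mm wide in x, its thin tab stands up to 60 mm above the worktop), 41 mm above the worktop. It stands 40 to 80 mm in front of the pointer's home position. Stiff on its rail: it stays unless pushed hard. Axes are the recorder's.
- punch (a joint): How far the sprung punch is pushed down, m: 0 up (start), 0.008 fully down. Needs about 2 N to start and 7 N to bottom; springs back up when let go.
- punch_top (a point): Centre of the flat top of the punch's round steel head, 22 mm in diameter, 124 mm above the worktop when up, above the middle of the bridge.
- mallet: Loose mallet, about 0.28 kg, standing on one face of its head left or right of the recorder. Origin: centre of that face; z up through the head, a cylinder 36 mm across, 60 mm high, pale faces at both ends. Level wooden handle along the mallet's -x to x = -150 mm (towards the robot within 0.4 rad), 18 mm wide in y, 24 mm high, its middle 30 mm above the lower face.
- mallet_grip (a point): Good place to grip the mallet's handle: 50 mm from the head's axis, 30 mm above the lower face, middle of the handle. Axes are the mallet's.
- jar_small: Bystander: plain white jar, 69 mm across, 147 mm high, on the other side of the recorder from the mallet. Origin under its centre.
- weight_200g: Bystander: brass knobbed calibration weight, 29 mm across, 50 mm high, behind on the left. Origin under its centre.
- timer: Bystander: flat white timer 62 x 62 x 18 mm, behind on the right. Origin under its centre.
- dropper_2: Bystander: small dropper bottle 33 mm across, 94 mm high, far right front. Origin under its centre.

How it is judged:
By the outcome, as a careful person would: the job done as asked, in the order asked, and still so for the second after the job is handed in, while the arm keeps its last pose, push and grip.
It also fails if it takes over 72 s, if anything falls off the work surface, if the arm or the gripper's body presses on something with over 40 N, if the wrist force passes 120 N, or if a joint passes its speed limit or range.

ROBOT

A 6-joint arm with a two-finger parallel gripper is mounted at the origin on a cart in front of the work surface, level with it; the furniture and walls round the work are solid. World frame = base frame: x ahead of the robot, y to its left, z up, the work surface at z = 0. Lengths are in mm, angles in rad, forces in N, time in s.
With the tool pointing down it reaches from about 350 to 975 mm from the base axis. Payload 7.1 kg.
Tool frame: the origin (TCP) lies at the very end of the fingers, on their centre line; the grasp point (between the pads) lies 19 mm behind it; y points along the fingers, x is the direction in which the jaws open and shut, and the axes are right-handed (so a half turn about y gives the same grasp; the last joint's range is limited). The gripper opens to 88 mm and grips with 3 to 60 N. Pads are 20 mm wide; open, the fingers measure 115 mm over their backs; the gripper's body (75 mm by 178 mm) begins 61 mm behind the grasp point.
Start: joints at [-1.121, 0.423, 1.63, -0, 1.089, -0.019], TCP at [282.399, -557.544, 222.675] pointing down, gripper open.
Joint ranges: [-3, 3], [-0.9, 2.11], [0.09, 2.58], [-1.31, 4.45], [0.11, 2.69], [-2.54, 2.54]. Speed limits (rad/s): [2.39, 2.39, 3.01, 3.14, 3.14, 3.14].

INTERFACE

Orientations are given as a rotation vector (axis times angle).
In Python, from workcell import ctrl gives the robot as it stands. The module is installed in compiled form; this text tells all that it offers.
- The arm moves only by the tool carry_out, never from a script. Its arguments are lists of equal length, an entry for each row: "delta_pos": the shift along the tool's x, y, z in cm, a list of three; "rotation": the turn, a rotation vector about the tool's x, y, z in rad, a list of three. In form: {"delta_pos": [[dx, dy, dz], ...], "rotation": [[wx, wy, wz], ...]}. A call has 1 to 12 rows; each row is the pose to reach, as a shift and turn from the pose commanded when the call began, along the tool's axes at that moment; what a row does not reach only later rows make up. A row lasts 1/12 s, in which the tool goes at most 41.7 mm and 7.16 degrees, less where a joint would pass 70% of its speed; a pose out of reach is approached as far as the arm can. A call with a gripper value outside its range is refused whole. "hand" is the closure in counts, from 0 (fully open) to 255 (shut), set as the call begins (left out, the last holds). The fingers move at their own pace and stop on an object; the grip force is fixed at half the most. Time passes only in rows, so rows that repeat a pose let the fingers close. It gives the time, the measured TCP pose, the force and the opening at its end, in the units of the state.
- ctrl.get_obs(): the state, without advancing time (a new reading comes with each control period).
- ctrl.get_image(name): name is "scene" or "top" or "wrist"; returns the picture (480x640x3 uint8, red, green, blue); there is no depth.
- ctrl.camera_info(name): a dict with "fov_y" (degrees; the focal length in pixels is half the picture's height over the tangent of half this angle, whatever the lens; pixels are square), "cx", "cy" (the principal point, pixels), "R" (3x3) and "t" (3): a world point X has camera coordinates R X + t; the wrist camera has in their place "T_tool_cam" (4x4, takes a point from camera to tool coordinates, whose origin is the TCP and whose axes are the tool frame's). Camera axes: x right, y down, z forward; pixel columns grow to the right and rows downward; lengths in mm; the calibration is good to about 2 mm. A picture is of the moment at which its call begins: read the wrist's pose just before it. camera_info takes no time and is no camera call.
- ctrl.close_job(): hands the job in, once; it reports no verdict.
The state is a dict: "t": time; "qpos": joint angles; "qvel": joint speeds; "joint_torque": joint torques, N m; "ee_pos": TCP position; "orientation": TCP orientation; "ft_force": force on the tool from outside, world axes, zero at the start; "moment": the same for the moment, N m; "width": finger opening in mm.
Only numpy, scipy, OpenCV 4.12 (cv2) and the standard library are available. Lean on these libraries where they do the work, as an engineer would, in place of code of your own. Each camera call takes 0.05 s, during which the arm holds its last target.

## Working session

There is one attempt and no reset: what is moved stays moved. The work goes in short steps, Python scripts to look and compute and a tool call to move; the robot and the scene stay as the last step left them, time stands still between calls to the robot, and variables do not carry over. Pictures are saved under pics/ and viewed, and the job is handed in when it is done.

Besides the shell and the picture viewer there is one more tool, called after "Emit:" by a JSON object that holds its "method" and its "body", one argument or row to a line. carry_out: Moves the arm, as the interface text tells. Its arguments: {"type":"object","properties":{"delta_pos":{"type":"array","items":{"type":"array","items":{"type":"number"}}},"rotation":{"type":"array","items":{"type":"array","items":{"type":"number"}}},"hand":{"type":"number"}},"required":["delta_pos","rotation"]}

```bash
mkdir -p pics
python3 - <<'E'
from workcell import ctrl
import cv2
o=ctrl.get_obs()
for k,v in o.items(): print(k,v)
for n in ["scene","top","wrist"]:
    print(n,ctrl.camera_info(n))
for n in ["scene","top"]:
    cv2.imwrite(f"pics/{n}0.png",cv2.cvtColor(ctrl.get_image(n),cv2.COLOR_RGB2BGR))
E
```

```text
t 0.0
qpos [-1.12098525e+00  4.23874768e-01  1.63068741e+00 -2.58418582e-05
  1.08860369e+00 -1.90241613e-02]
qvel [-2.15330986e-04 -8.02733262e-04 -1.80791878e-03  9.28783884e-04
  7.22082649e-06 -2.32234194e-03]
joint_torque [-3.85302686e-03 -5.44638813e+01 -2.73670381e+01  6.40251464e-02
  2.27707950e-02 -1.59348792e-04]
ee_pos [ 282.16327579 -557.05136244  221.88153957]
orientation [-1.39439909  0.85829601 -0.8561071 ]
ft_force [ 0.06946745  0.59927684 -0.07476302]
moment [-0.02341466 -0.00119024 -0.03100993]
width 87.52622998286839
scene {'fov_y': 50.59888990892184, 'cx': 322.9111323626458, 'cy': 251.2639885712212, 'R': array([[-0.87658799, -0.48101027,  0.01492033],
       [-0.35655811,  0.62834092, -0.6914145 ],
       [ 0.32320242, -0.61140561, -0.72230421]]), 't': array([ 443.86363176,  286.02389339, 1039.5682153 ])}
top {'fov_y': 45.791814423023055, 'cx': 329.08542699946577, 'cy': 240.5380234107044, 'R': array([[ 0.01489061, -0.9998355 ,  0.0103557 ],
       [-0.99412578, -0.01591438, -0.10705447],
       [ 0.10720167, -0.00870076, -0.99419923]]), 't': array([ -81.30922212,  538.20186705, 1552.58720548])}
wrist {'fov_y': 66.16652758405634, 'cx': 325.25199289758234, 'cy': 240.41982331405393, 'T_tool_cam': array([[ 9.99998710e-01,  9.32953210e-04, -1.30776632e-03,
        -3.68310105e-01],
       [ 1.50039554e-03, -2.51544201e-01,  9.67844649e-01,
        -1.61794068e+02],
       [ 5.73992738e-04, -9.67845362e-01, -2.51545276e-01,
         6.82864106e+01],
       [ 0.00000000e+00,  0.00000000e+00,  0.00000000e+00,
         1.00000000e+00]])}
```

View pics/scene0.png

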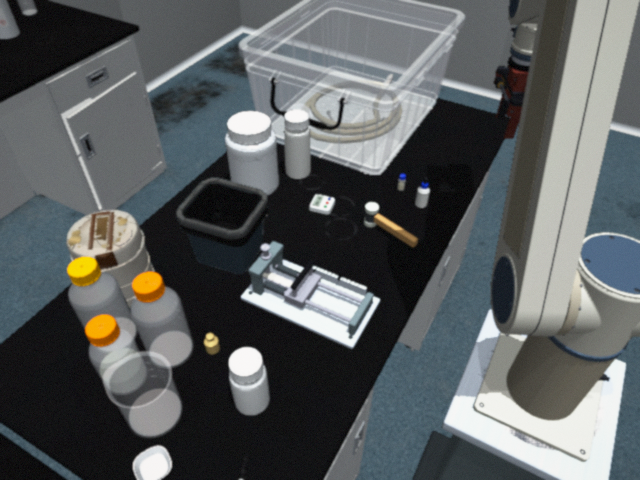

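View pics/top0.png

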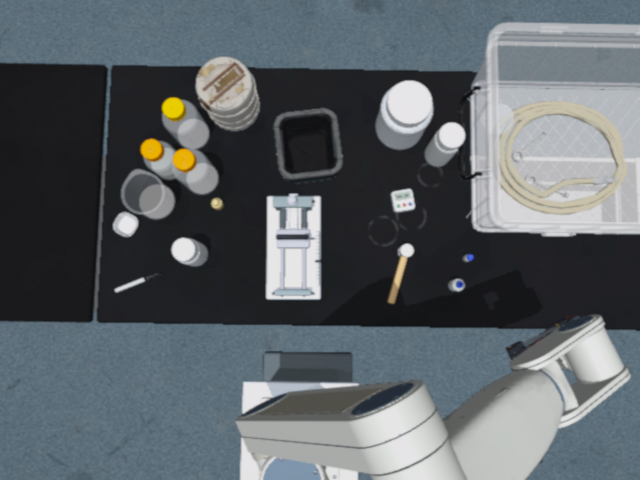

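```bash
cat > h.py <<'E'
import numpy as np,cv2
from scipy.spatial.transform import Rotation as Rn
from workcell import ctrl
def cam(n,obs=None):
    c=ctrl.camera_info(n); f=240/np.tan(np.radians(c['fov_y']/2))
    if n=='wrist':
        T=np.array(c['T_tool_cam']); Rt=Rn.from_rotvec(obs['orientation']).as_matrix()
        Rwc=Rt@T[:3,:3]; pos=Rt@T[:3,3]+obs['ee_pos']
        return f,c['cx'],c['cy'],Rwc.T,-Rwc.T@pos
    return f,c['cx'],c['cy'],np.array(c['R']),np.array(c['t'])
def ray(C,uv):
    f,cx,cy,R,t=C; d=R.T@np.array([(uv[0]-cx)/f,(uv[1]-cy)/f,1]); return -R.T@t,d
def plane(C,uv,z):
    o,d=ray(C,uv); return o+d*(z-o[2])/d[2]
def proj(C,X):
    f,cx,cy,R,t=C; p=R@np.asarray(X,float)+t; return np.array([f*p[0]/p[2]+cx,f*p[1]/p[2]+cy])
def tri(C1,u1,C2,u2):
    a,d=ray(C1,u1);b,e=ray(C2,u2); A=np.stack([d,-e],1); s=np.linalg.lstsq(A,b-a,rcond=None)[0]
    p=a+d*s[0];q=b+e*s[1]; return (p+q)/2,np.linalg.norm(p-q)
E
python3 - <<'E'
from h import *
im=cv2.imread('pics/top0.png'); cv2.imwrite('pics/top0r.png',cv2.resize(im[180:310,250:450],None,fx=4,fy=4,interpolation=cv2.INTER_CUBIC))
im=cv2.imread('pics/scene0.png'); cv2.imwrite('pics/scene0r.png',cv2.resize(im[180:350,220:440],None,fx=3.5,fy=3.5,interpolation=cv2.INTER_CUBIC))
C=cam('top')
for uv in [(407,249),(217,203),(403,200)]: print(plane(C,uv,{407:60,217:50,403:18}[uv[0]]))
print('bar',plane(C,(293,237),82),'punch',plane(C,(293,197),124),'baseFL',plane(C,(267,298),12),plane(C,(320,298),12),plane(C,(267,197),12),plane(C,(320,197),12))
print('handle end',plane(C,(392,301),42),)
print(Rn.from_rotvec(ctrl.get_obs()['orientation']).as_matrix())
E
```

```text
[ 516.26553133 -285.66921467   60.        ]
[636.44148906 238.19874229  50.        ]
[ 659.30538483 -280.47752542   18.        ]
bar [541.73155787  24.69757824  82.        ] punch [643.08310249  24.68010676 124.        ] baseFL [377.79477543  97.1102241   12.        ] [379.99925093 -50.24482246  12.        ] [662.5520662  104.67958599  12.        ] [665.07795942 -45.51110507  12.        ]
handle end [ 374.59357018 -247.28808575   42.        ]
[[ 4.51811022e-01 -6.29007086e-04  8.92113448e-01]
 [-8.92112594e-01  1.23451212e-03  4.51811460e-01]
 [-1.38551747e-03 -9.99999040e-01 -3.37896275e-06]]
```

View pics/top0r.png

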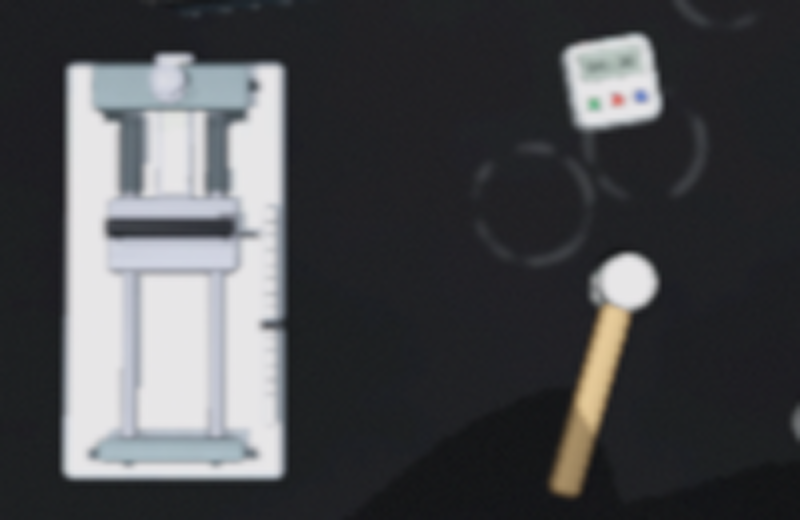

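View pics/scene0r.png

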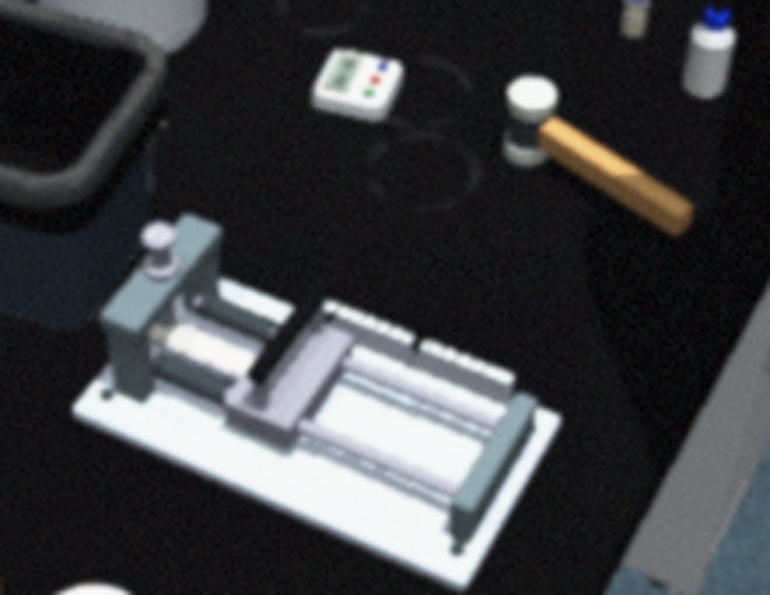

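Run:
```python
from h import *
im=cv2.imread('pics/top0.png'); C=cam('top'); S=cam('scene'); sc=cv2.imread('pics/scene0.png')
g=im[185:310,255:330]
m=(g.min(2)>120).astype(np.uint8); m=cv2.morphologyEx(m,cv2.MORPH_CLOSE,np.ones((15,15),np.uint8))
c=max(cv2.findContours(m,0,2)[0],key=cv2.contourArea); bx=cv2.boxPoints(cv2.minAreaRect(c))+[255,185]
P=np.array([plane(C,b,12) for b in bx]);print(bx,P)
for i in range(4): print(np.linalg.norm(P[i]-P[i-1]),P[i]-P[i-1])
print('base centre',P.mean(0))
# mallet head white
g=im[235:265,395:420]; m=(g.min(2)>140).astype(np.uint8); c=max(cv2.findContours(m,0,2)[0],key=cv2.contourArea)
(u,v),r=cv2.minEnclosingCircle(c); print('head px',u+395,v+235,r, plane(C,(u+395,v+235),60))
hsv=cv2.cvtColor(im,cv2.COLOR_BGR2HSV); m=np.zeros(im.shape[:2],np.uint8); m[245:312,380:415]=((hsv[...,1]>80)&(hsv[...,0]<30)&(hsv[...,2]>60))[245:312,380:415]
ys,xs=np.nonzero(m); l=cv2.fitLine(np.stack([xs,ys],1).astype(np.float32),cv2.DIST_L2,0,.01,.01).ravel(); print(l,ys.min(),ys.max())
t=lambda y:(l[2]+l[0]/l[1]*(y-l[3]),y)
a=plane(C,t(ys.min()),42);b=plane(C,t(ys.max()),42);print(a,b,np.arctan2(*(a-b)[[1,0]]))
z=lambda x,y:(x/4+250,y/4+180); s=lambda x,y:(x/3.5+220,y/3.5+180)
print('punch',tri(C,z(168,82),S,s(158,233)))
print('bar ends',plane(C,z(107,228),89),plane(C,z(234,228),89))
print('pointer',plane(C,z(255,234),41),'mark',plane(C,z(272,324),60))
```

```text
[[266. 193.]
 [320. 193.]
 [320. 299.]
 [266. 299.]] [[674.00787916 107.8184931   12.        ]
 [676.59483873 -45.31986788  12.        ]
 [377.23063581 -50.29079517  12.        ]
 [374.98773478  99.81375706  12.        ]]
299.1272681407882 [299.02014438   8.00473604   0.        ]
153.16021011398777 [   2.58695957 -153.13836098    0.        ]
299.40547107738865 [-299.36420293   -4.97092729    0.        ]
150.1213082964691 [ -2.24290102 150.10455223   0.        ]
base centre [525.70527212  28.00539678  12.        ]
head px 405.11224460601807 254.27551078796387 10.986490249633789 [ 501.74057442 -280.51882547   60.        ]
[ 2.7878684e-01 -9.6035302e-01  3.9695282e+02  2.7988443e+02] 257 303
[ 495.6801435  -278.92143485   42.        ] [ 369.08827102 -242.49775785   42.        ] -0.28015785470443794
punch (array([636.52413339,  28.53988888, 125.72520542]), np.float64(6.871894212378512))
bar ends [540.24105431  67.78497214  89.        ] [541.60676206 -17.18039264  89.        ]
pointer [543.11892633 -30.42575794  41.        ] mark [479.66552681 -43.41903353  60.        ]
```

```bash
cat >> h.py <<'E'
def delta(target,yaw):
    """tool-frame shift (cm) and turn about tool y to reach TCP target, tool z heading yaw, pointing down"""
    o=ctrl.get_obs(); R=Rn.from_rotvec(o['orientation']).as_matrix()
    d=R.T@(np.array(target,float)-o['ee_pos'])/10
    c,s=np.cos(yaw),np.sin(yaw); G=np.array([[s,0,c],[-c,0,s],[0,-1,0]],float)
    w=Rn.from_matrix(R.T@G).as_rotvec()
    print('t %.2f pos'%o['t'],o['ee_pos'].round(1),'shift cm',d.round(3),'turn',w.round(4),'F',np.round(o['ft_force'],1),'w',round(o['width'],1))
def snap(n,name,crop=None,k=1):
    o=ctrl.get_obs(); im=cv2.cvtColor(ctrl.get_image(n),cv2.COLOR_RGB2BGR); cv2.imwrite('pics/'+name+'.png',im)
    if n=='wrist': np.save('pics/'+name+'.npy',np.r_[o['ee_pos'],o['orientation']])
    if crop: x0,y0,x1,y1=crop; cv2.imwrite('pics/'+name+'_c.png',cv2.resize(im[y0:y1,x0:x1],None,fx=k,fy=k,interpolation=cv2.INTER_CUBIC))
    return im
def wcam(name):
    a=np.load('pics/'+name+'.npy'); return cam('wrist',dict(ee_pos=a[:3],orientation=a[3:]))
E
python3 -c "
from h import *
print(plane(cam('top'),(407.25,250.5),60))
delta((469,-273.6,150),-0.28)"
```

```text
[ 512.16656856 -286.3529684    60.        ]
t 0.10 pos [ 282.2 -557.1  222. ] shift cm [-16.842   7.222  29.477] turn [ 5.000e-04  7.488e-01 -1.300e-03] F [ 0.   0.1 -0.6] w 87.9
```

Emit:
{"method": "carry_out", "body": {
  "delta_pos": [
    [-0.8,0.3,1.4],
    [-2.2,0.9,3.8],
    [-3.8,1.6,6.6],
    [-5.4,2.3,9.5],
    [-7.1,3.0,12.4],
    [-8.8,3.8,15.4],
    [-10.5,4.5,18.4],
    [-12.2,5.2,21.4],
    [-13.9,6.0,24.3],
    [-15.5,6.6,27.1],
    [-16.5,7.1,28.9],
    [-16.84,7.22,29.48]
  ],
  "rotation": [
    [0,0.04,0],
    [0,0.1,0],
    [0,0.17,0],
    [0,0.24,0],
    [0,0.32,0],
    [0,0.4,0],
    [0,0.47,0],
    [0,0.54,0],
    [0,0.62,0],
    [0,0.68,0],
    [0,0.73,0],
    [0,0.749,0]
  ],
  "hand": 0
}}

```text
t: 1.1
ee_pos: [470.1, -271.2, 149.4]
orientation: [-1.064, 1.414, -1.411]
ft_force: [-0.2, -0.1, 0.4]
width: 87.6
```

```bash
python3 -c "
from h import *
snap('wrist','w1');delta((469,-273.6,150),-0.28)"
```

```text
t 1.15 pos [ 470.1 -271.4  149.5] shift cm [ 0.244 -0.053 -0.045] turn [ 0.0016  0.0002 -0.001 ] F [ 0.5  0.3 -0.7] w 87.8
```

View pics/w1.png

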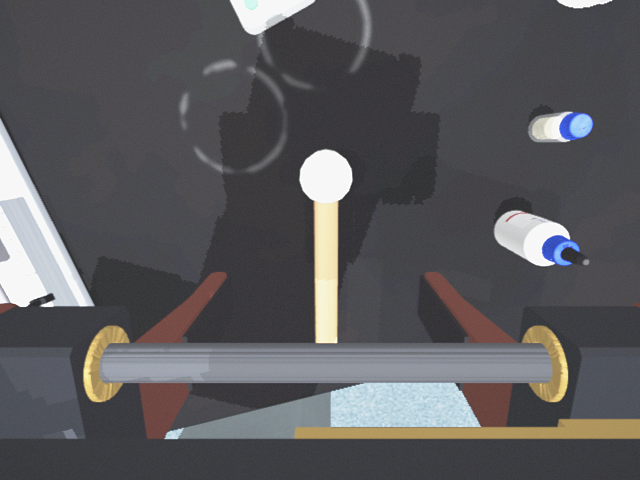

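```bash
python3 -c "
from h import *
C=wcam('w1')
im=cv2.imread('pics/w1.png'); m=(im.min(2)>200).astype(np.uint8); m[:140]=0;m[215:]=0;m[:,:290]=0;m[:,360:]=0
c=max(cv2.findContours(m,0,2)[0],key=cv2.contourArea);(u,v),r=cv2.minEnclosingCircle(c);print(u,v,r)
h=plane(C,(u,v),60);print(h)
a=plane(C,(326.5,205),42);b=plane(C,(326.5,335),42);print(a,b,np.arctan2(*(a-b)[[1,0]]))
yaw=np.arctan2(*(a-b)[[1,0]]); x=np.array([np.cos(yaw),np.sin(yaw),0]); t=h-45*x; t[2]=11; print(t); delta(t,yaw)
"
```

```text
325.5 176.59616088867188 26.970703125
[ 515.21036809 -283.78223906   60.        ]
[ 493.6461611  -278.33642299   42.        ] [ 391.58426811 -249.12581434   42.        ] -0.278753139648646
[ 471.94740103 -271.40016811   11.        ]
t 1.15 pos [ 470.1 -271.4  149.5] shift cm [-0.035 13.847  0.2  ] turn [ 0.0016 -0.001  -0.001 ] F [ 0.5  0.3 -0.7] w 87.8
```

Emit:
{"method": "carry_out", "body": {
  "delta_pos": [
    [0,0.6,0.02],
    [0,2.0,0.05],
    [0,3.8,0.1],
    [0,5.8,0.1],
    [0,7.8,0.15],
    [0,9.8,0.2],
    [0,11.6,0.2],
    [0,12.9,0.2],
    [0,13.6,0.2],
    [0,13.85,0.2],
    [0,13.85,0.2]
  ],
  "rotation": [
    [0,0,0],
    [0,0,0],
    [0,0,0],
    [0,0,0],
    [0,0,0],
    [0,0,0],
    [0,0,0],
    [0,0,0],
    [0,0,0],
    [0,0,0],
    [0,0,0]
  ]
}}

```text
t: 2.07
ee_pos: [471.0, -275.0, 11.7]
orientation: [-1.063, 1.413, -1.412]
ft_force: [0.0, -0.2, 0.7]
width: 87.7
```

Emit:
{"method": "carry_out", "body": {
  "delta_pos": [
    [0,0,0],
    [0,0,0],
    [0,0,0],
    [0,0,0],
    [0,0,0],
    [0,0,0],
    [0,0,0],
    [0,0,0],
    [0,0,0],
    [0,0,0],
    [0,0,0],
    [0,0,0]
  ],
  "rotation": [
    [0,0,0],
    [0,0,0],
    [0,0,0],
    [0,0,0],
    [0,0,0],
    [0,0,0],
    [0,0,0],
    [0,0,0],
    [0,0,0],
    [0,0,0],
    [0,0,0],
    [0,0,0]
  ],
  "hand": 255
}}

```text
t: 3.07
ee_pos: [471.0, -274.5, 11.9]
orientation: [-1.064, 1.413, -1.412]
ft_force: [1.0, 0.7, -0.2]
width: 17.8
```

```bash
python3 -c "
from h import *
snap('wrist','w2');delta((469,-273.6,180),-0.28)"
```

```text
t 3.12 pos [ 471.  -274.5   11.9] shift cm [ -0.035 -16.814  -0.228] turn [ 0.0005 -0.0002 -0.0002] F [-0.3  0.2  0.4] w 17.8
```

View pics/w2.png

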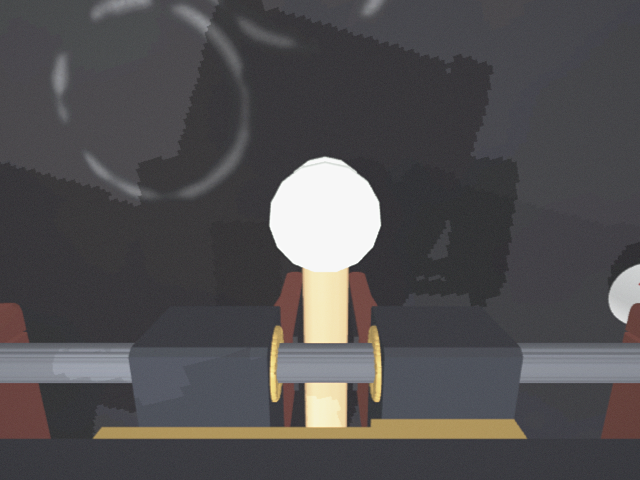

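```bash
python3 -c "
from h import *
C=wcam('w2');a=np.load('pics/w2.npy')
im=cv2.imread('pics/w2.png'); m=(im.min(2)>225).astype(np.uint8); m[:140]=0;m[280:]=0;m[:,:250]=0;m[:,400:]=0
c=max(cv2.findContours(m,0,2)[0],key=cv2.contourArea);x,y,w,hh=cv2.boundingRect(c);print(x,y,w,hh)
h=plane(C,(325.5,216),60);print(h)
R=Rn.from_rotvec(a[3:]).as_matrix();off=R.T@(h-a[:3]);print(off)
print(plane(C,(270,216),60)-plane(C,(381,216),60))
T=cam('top');p=plane(T,(168/4+250,82/4+180),124);print('punch',p)
t=np.array([636.3,27.3,0])-off[2]*np.array([np.cos(.016),np.sin(.016),0]);t[2]=200;print(t);delta(t,.016)
"
```

```text
270 163 110 109
[ 515.63362027 -287.1442895    60.        ]
[ -0.2204198  -48.13356382  46.31489376]
[ 9.59497364 33.44253737  0.        ]
punch [633.69043572  27.10966653 124.        ]
[589.99103442  26.55899332 200.        ]
t 3.12 pos [ 471.  -274.5   11.9] shift cm [-32.227 -18.811   3.097] turn [ 0.0005 -0.2962 -0.0003] F [-0.3  0.2  0.4] w 17.8
```

Emit:
{"method": "carry_out", "body": {
  "delta_pos": [
    [0,-0.4,0],
    [0,-1.2,0],
    [0,-2.6,0],
    [0,-4.4,0],
    [0,-6.4,0],
    [0,-8.6,0],
    [0,-10.8,0],
    [0,-13.0,0],
    [0,-15.0,0],
    [0,-17.0,0],
    [0,-18.2,0],
    [0,-18.8,0]
  ],
  "rotation": [
    [0,0,0],
    [0,0,0],
    [0,0,0],
    [0,0,0],
    [0,0,0],
    [0,0,0],
    [0,0,0],
    [0,0,0],
    [0,0,0],
    [0,0,0],
    [0,0,0],
    [0,0,0]
  ]
}}

```text
t: 4.12
ee_pos: [471.9, -275.1, 202.6]
orientation: [-1.062, 1.41, -1.415]
ft_force: [0.1, -0.4, -2.6]
width: 17.8
```

Emit:
{"method": "carry_out", "body": {
  "delta_pos": [
    [-0.6,0,0.05],
    [-2.3,0,0.2],
    [-5.0,0,0.5],
    [-8.2,0,0.8],
    [-11.6,0,1.1],
    [-15.0,0,1.5],
    [-18.4,0,1.8],
    [-21.8,0,2.1],
    [-25.2,0,2.4],
    [-28.4,0,2.7],
    [-31.0,0,3.0],
    [-32.2,0,3.1]
  ],
  "rotation": [
    [0,-0.01,0],
    [0,-0.03,0],
    [0,-0.05,0],
    [0,-0.08,0],
    [0,-0.11,0],
    [0,-0.14,0],
    [0,-0.17,0],
    [0,-0.2,0],
    [0,-0.23,0],
    [0,-0.26,0],
    [0,-0.285,0],
    [0,-0.296,0]
  ]
}}

```text
t: 5.12
ee_pos: [590.2, 29.5, 198.8]
orientation: [-1.219, 1.196, -1.194]
ft_force: [-0.3, -0.7, -1.6]
width: 17.4
```

```bash
python3 -c "
from h import *
snap('wrist','w3');snap('scene','s3',(180,160,360,340),4);delta((590,26.5,142),0.016)"
```

```text
t 5.22 pos [589.8  28.2 198.8] shift cm [0.167 5.685 0.024] turn [ 0.0016  0.003  -0.0001] F [ 0.3 -0.9 -3. ] w 18.1
```

View pics/w3.png

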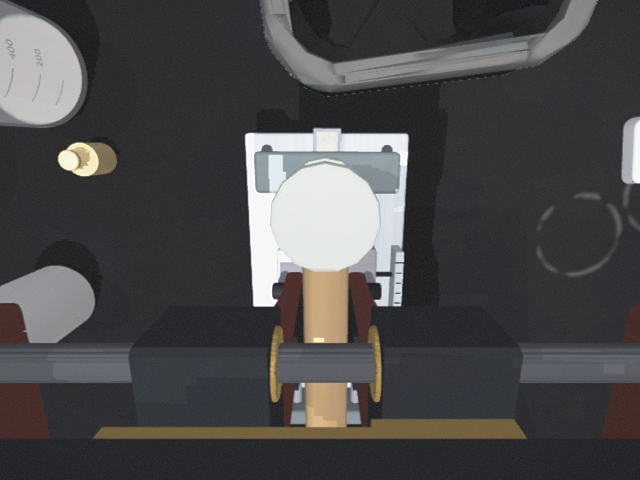

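View pics/s3_c.png

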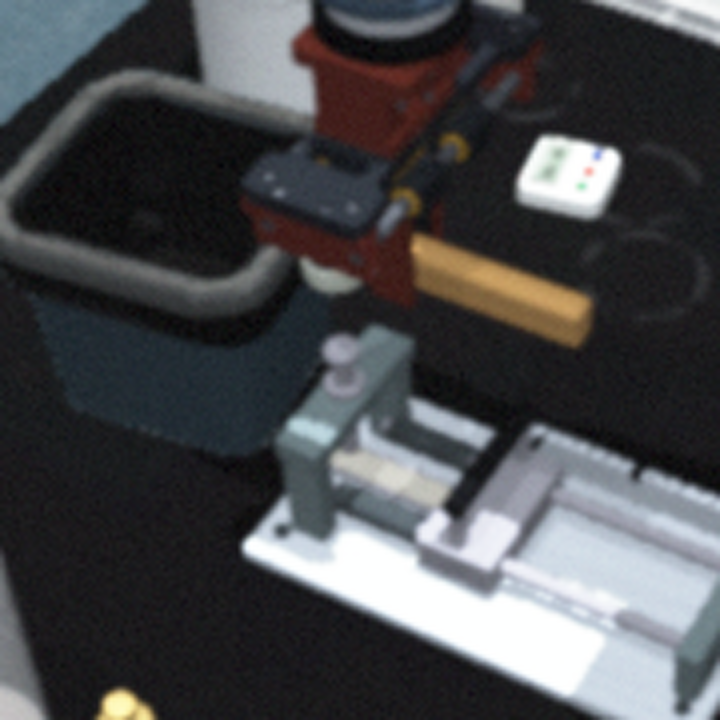

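```bash
python3 -c "
from h import *
C=wcam('w3')
P=[plane(C,p,92) for p in [(257,152),(399,152),(401,192),(256,192)]]
print(np.round(P,1),np.mean(P,0))
t=np.array([np.mean(P,0)[0],np.mean(P,0)[1],0]);
print(t-46.3*np.array([1,.016,0]))
S=cam('scene');a=np.load('pics/w3.npy')
print('punch scene ray z124',plane(S,(180+342/4,160+342/4),124))
"
```

```text
[[652.   79.8  92. ]
 [654.1 -20.8  92. ]
 [625.8 -24.2  92. ]
 [623.6  81.3  92. ]] [638.88525239  29.03854418  92.        ]
[592.58525239  28.29774418   0.        ]
punch scene ray z124 [642.10364249  24.97279472 124.        ]
```

Emit:
{"method": "carry_out", "body": {
  "delta_pos": [
    [0.02,0.5,0.05],
    [0.05,1.5,0.1],
    [0.05,2.8,0.15],
    [0.05,4.0,0.15],
    [0.05,4.8,0.15],
    [0.05,5.2,0.15],
    [0.05,5.2,0.15]
  ],
  "rotation": [
    [0,0,0],
    [0,0,0],
    [0,0,0],
    [0,0,0],
    [0,0,0],
    [0,0,0],
    [0,0,0]
  ]
}}

```text
t: 5.8
ee_pos: [590.6, 25.3, 146.3]
orientation: [-1.218, 1.2, -1.197]
ft_force: [0.2, 0.5, -1.6]
width: 18.0
```

```bash
python3 -c "
from h import *
snap('scene','s4',(200,180,340,320),5);delta((592,28,126),0.016)"
```

```text
t 5.85 pos [591.2  25.4 147.2] shift cm [-0.255  2.118  0.089] turn [ 0.0014 -0.0006 -0.    ] F [-0.1 -0.4 -2.3] w 18.1
```

View pics/s4_c.png

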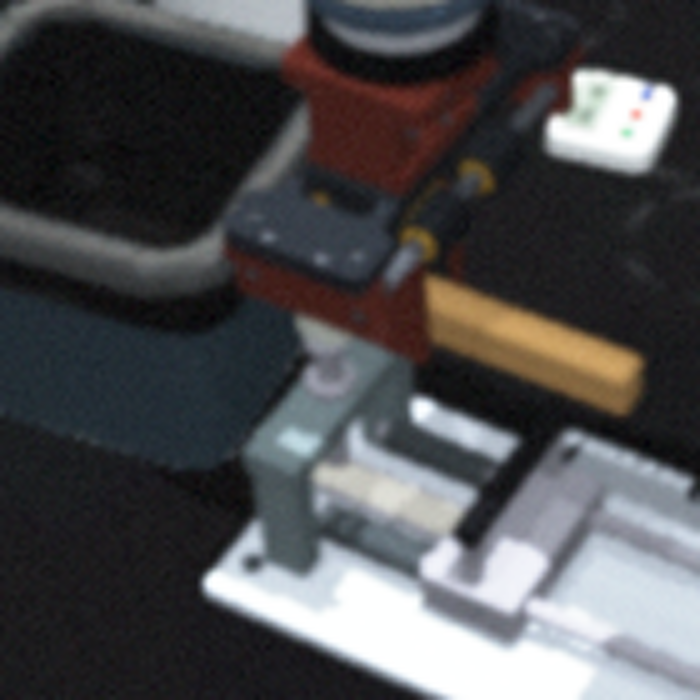

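Emit:
{"method": "carry_out", "body": {
  "delta_pos": [
    [-0.2,0.3,0.08],
    [-0.2,0.9,0.08],
    [-0.2,1.6,0.08],
    [-0.2,2.1,0.08],
    [-0.2,2.3,0.08],
    [-0.2,2.3,0.08],
    [-0.2,2.3,0.08]
  ],
  "rotation": [
    [0,0,0],
    [0,0,0],
    [0,0,0],
    [0,0,0],
    [0,0,0],
    [0,0,0],
    [0,0,0]
  ]
}}

```text
t: 6.43
ee_pos: [592.3, 28.0, 125.4]
orientation: [-1.216, 1.198, -1.197]
ft_force: [-2.9, 0.9, 5.7]
width: 17.9
```

```bash
python3 -c "
from h import *
snap('scene','s5',(200,180,340,320),5);snap('wrist','w5');delta((592,28,126),0.016)"
```

```text
t 6.53 pos [592.3  28.  125.5] shift cm [ 0.001 -0.055 -0.032] turn [-0.0002 -0.     -0.0003] F [-2.   0.9  5.9] w 18.2
```

View pics/s5_c.png

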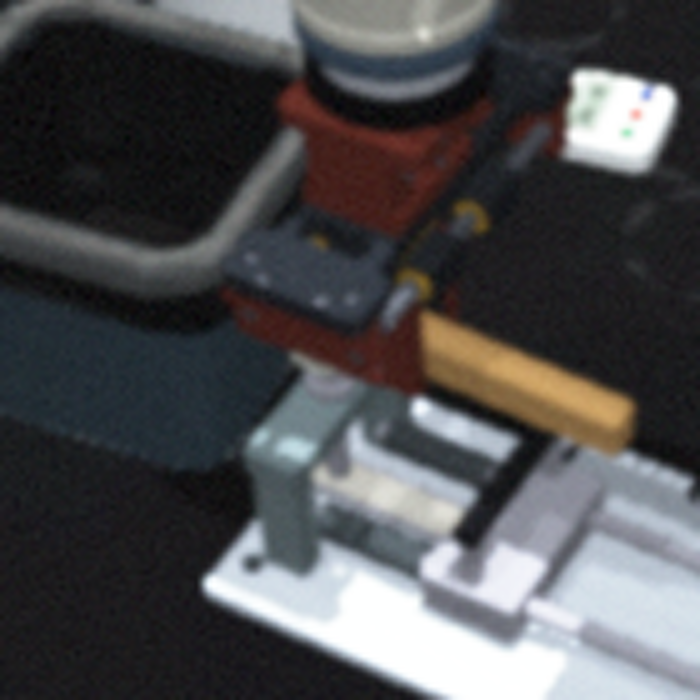

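View pics/w5.png

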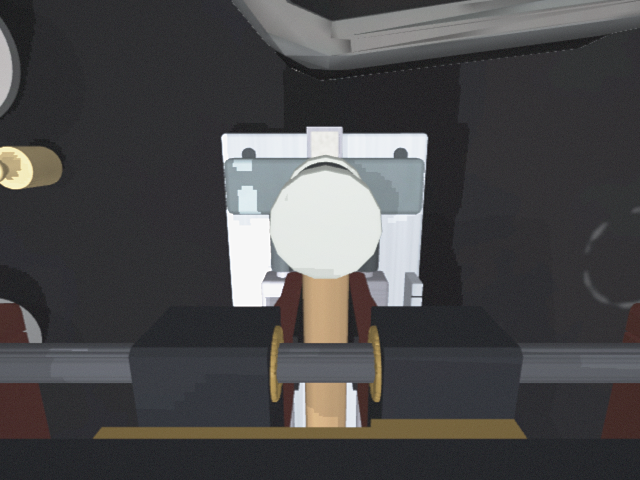

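Emit:
{"method": "carry_out", "body": {
  "delta_pos": [
    [0,0.2,0],
    [0,0.4,0],
    [0,0.4,0],
    [0,0.4,0]
  ],
  "rotation": [
    [0,0,0],
    [0,0,0],
    [0,0,0],
    [0,0,0]
  ]
}}

```text
t: 6.87
ee_pos: [591.5, 28.0, 121.9]
orientation: [-1.218, 1.199, -1.197]
ft_force: [-8.1, 1.3, 13.3]
width: 17.8
```

```bash
python3 -c "
from h import *
snap('scene','s6',(200,180,340,320),5);snap('wrist','w6');delta((592,28,126),0.016)
a=cv2.imread('pics/s5_c.png')[300:450,220:440];b=cv2.imread('pics/s6_c.png')[300:450,220:440];c=cv2.imread('pics/s4_c.png')[300:450,220:440]
cv2.imwrite('pics/cmp.png',cv2.resize(np.hstack([c,a,b]),None,fx=1.2,fy=1.2))"
```

```text
t 6.97 pos [591.5  28.  121.9] shift cm [ 0.005 -0.413  0.053] turn [ 0.0014  0.     -0.0003] F [-7.2  0.9 12. ] w 18.3
```

View pics/cmp.png

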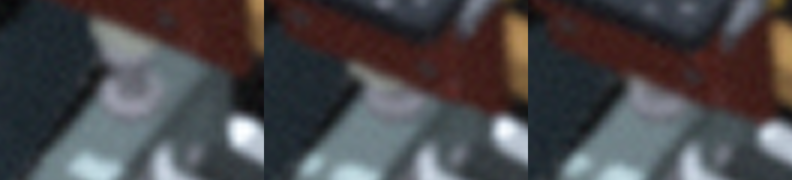

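View pics/w6.png

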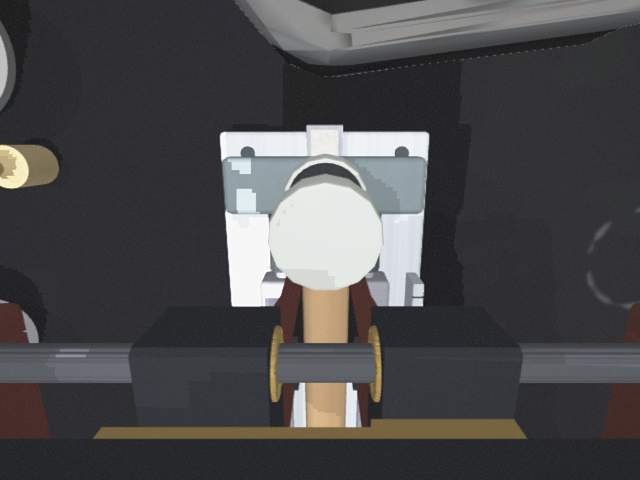

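Emit:
{"method": "carry_out", "body": {
  "delta_pos": [
    [0,-0.3,0],
    [0,-0.9,0],
    [0,-1.8,0],
    [0,-3.0,0],
    [0,-4.4,0],
    [0,-5.8,0],
    [0,-7.0,0],
    [0,-7.6,0],
    [0,-7.8,0],
    [0,-7.8,0]
  ],
  "rotation": [
    [0,0,0],
    [0,0,0],
    [0,0,0],
    [0,0,0],
    [0,0,0],
    [0,0,0],
    [0,0,0],
    [0,0,0],
    [0,0,0],
    [0,0,0]
  ]
}}

```text
t: 7.8
ee_pos: [592.6, 27.7, 199.6]
orientation: [-1.216, 1.197, -1.198]
ft_force: [-0.0, 0.3, -2.0]
width: 17.7
```

```bash
python3 -c "
from h import *
snap('scene','s7',(180,140,340,320),4);im=snap('wrist','w7');delta((471.5,-274.5,200),-0.28)
C=wcam('w7');a=np.load('pics/w7.npy');R=Rn.from_rotvec(a[3:]).as_matrix()
for th in np.arange(0,.3,.02):
    c,s=np.cos(th),np.sin(th); y,z=-29.1,46.3
    p=np.array([0,-19+c*y-s*z,s*-y*-1+c*z]) 
    print(round(th,2),proj(C,R@p+a[:3]).round(1))
"
```

```text
t 7.90 pos [591.9  27.7 198.4] shift cm [ 30.027  -0.145 -12.515] turn [1.000e-03 2.957e-01 2.000e-04] F [ 0.3 -0.5 -2.4] w 17.9
0.0 [326.6 216.4]
0.02 [326.6 218.8]
0.04 [326.6 221.3]
0.06 [326.6 223.9]
0.08 [326.6 226.6]
0.1 [326.6 229.3]
0.12 [326.6 232.1]
0.14 [326.6 235. ]
0.16 [326.6 238. ]
0.18 [326.6 241.1]
0.2 [326.6 244.2]
0.22 [326.6 247.4]
0.24 [326.6 250.7]
0.26 [326.6 254. ]
0.28 [326.6 257.4]
```

View pics/w7.png

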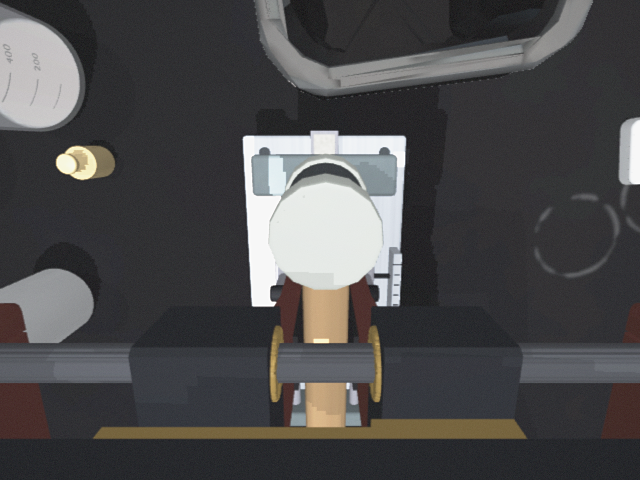

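View pics/s7_c.png

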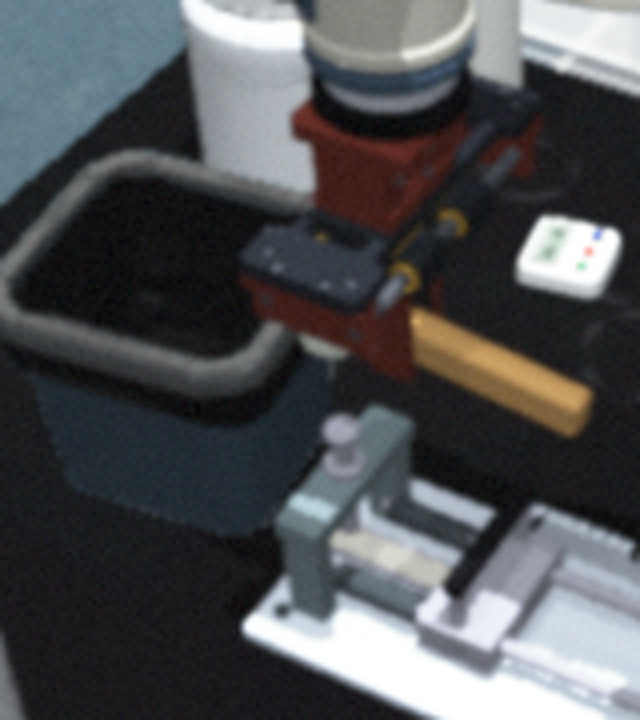

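Emit:
{"method": "carry_out", "body": {
  "delta_pos": [
    [0.5,0,-0.2],
    [2.0,0,-0.8],
    [4.4,0,-1.8],
    [7.2,0,-3.0],
    [10.4,0,-4.3],
    [13.6,0,-5.7],
    [16.8,0,-7.0],
    [20.0,0,-8.3],
    [23.2,0,-9.7],
    [26.2,0,-10.9],
    [28.8,0,-12.0],
    [30.0,0,-12.5]
  ],
  "rotation": [
    [0,0.01,0],
    [0,0.03,0],
    [0,0.05,0],
    [0,0.08,0],
    [0,0.11,0],
    [0,0.14,0],
    [0,0.17,0],
    [0,0.2,0],
    [0,0.23,0],
    [0,0.26,0],
    [0,0.285,0],
    [0,0.296,0]
  ]
}}

```text
t: 8.9
ee_pos: [470.3, -276.9, 198.4]
orientation: [-1.062, 1.416, -1.415]
ft_force: [-0.2, 0.1, -1.8]
width: 18.2
```

Emit:
{"method": "carry_out", "body": {
  "delta_pos": [
    [0,1.0,0],
    [0,3.0,0],
    [0,5.5,0],
    [0,8.0,0],
    [0,10.5,0],
    [0,13.0,0],
    [0,14.8,0],
    [0,15.8,0],
    [0,16.0,0],
    [0,16.0,0]
  ],
  "rotation": [
    [-0.02,0,0],
    [-0.04,0,0],
    [-0.06,0,0],
    [-0.08,0,0],
    [-0.1,0,0],
    [-0.12,0,0],
    [-0.13,0,0],
    [-0.13,0,0],
    [-0.13,0,0],
    [-0.13,0,0]
  ]
}}

```text
t: 9.73
ee_pos: [471.9, -273.3, 38.2]
orientation: [-1.146, 1.522, -1.333]
ft_force: [-0.2, 0.2, -3.2]
width: 17.7
```

```bash
python3 -c "
from h import *
snap('scene','s8',(320,170,450,280),5);delta((471.5,-274.5,12),-0.28)
"
```

```text
t 9.78 pos [ 472.4 -273.8   39.2] shift cm [0.092 2.702 0.284] turn [ 0.1299  0.0004 -0.    ] F [-0.2 -0.  -2.6] w 17.7
```

View pics/s8_c.png

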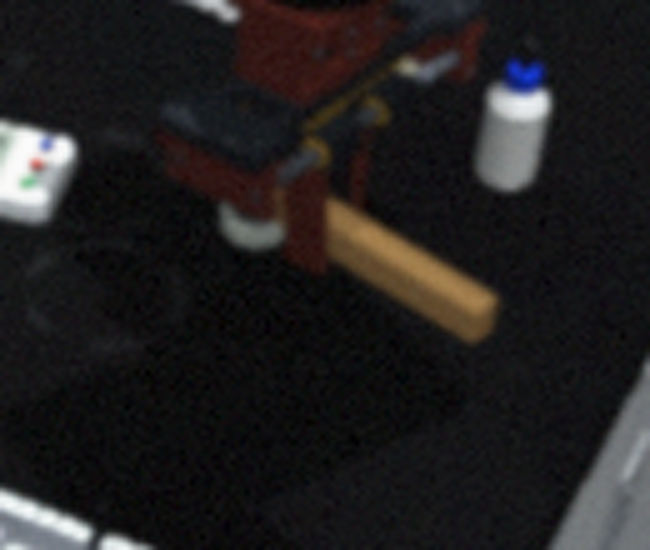

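Emit:
{"method": "carry_out", "body": {
  "delta_pos": [
    [0,0.4,0.05],
    [0,1.0,0.13],
    [0,1.6,0.21],
    [0,2.1,0.27],
    [0,2.4,0.31],
    [0,2.6,0.34],
    [0,2.7,0.35],
    [0,2.78,0.36],
    [0,2.78,0.36],
    [0,2.78,0.36]
  ],
  "rotation": [
    [0,0,0],
    [0,0,0],
    [0,0,0],
    [0,0,0],
    [0,0,0],
    [0,0,0],
    [0,0,0],
    [0,0,0],
    [0,0,0],
    [0,0,0]
  ]
}}

```text
t: 10.62
ee_pos: [471.7, -274.1, 11.4]
orientation: [-1.146, 1.522, -1.335]
ft_force: [-3.5, 0.8, 4.1]
width: 17.8
```

```bash
python3 -c "
from h import *
snap('wrist','w9');delta((471.5,-274.5,12),-0.28)
"
```

```text
t 10.67 pos [ 471.7 -274.1   11.4] shift cm [ 0.046 -0.057 -0.012] turn [ 1.308e-01 -2.000e-04 -1.000e-04] F [-3.6  1.1  5.5] w 18.2
```

View pics/w9.png

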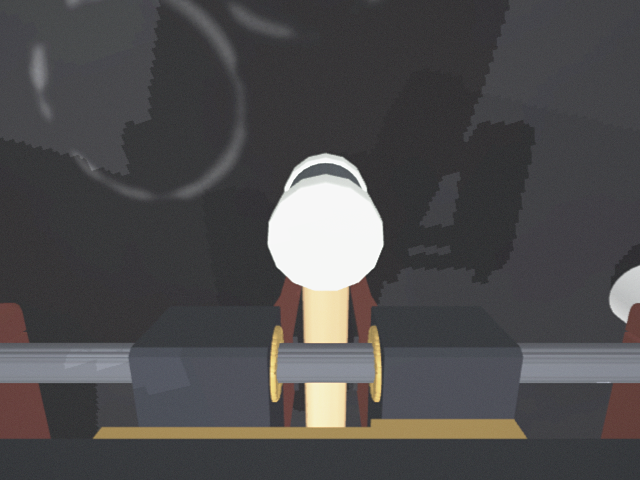

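Emit:
{"method": "carry_out", "body": {
  "delta_pos": [
    [0,-0.05,0],
    [0,-0.05,0],
    [0,-0.05,0],
    [0,-0.05,0],
    [0,-0.05,0],
    [0,-0.05,0],
    [0,-0.05,0],
    [0,-0.05,0],
    [0,-0.05,0],
    [0,-0.05,0]
  ],
  "rotation": [
    [0,0,0],
    [0,0,0],
    [0,0,0],
    [0,0,0],
    [0,0,0],
    [0,0,0],
    [0,0,0],
    [0,0,0],
    [0,0,0],
    [0,0,0]
  ],
  "hand": 0
}}

```text
t: 11.5
ee_pos: [472.1, -274.2, 11.4]
orientation: [-1.145, 1.521, -1.335]
ft_force: [-0.1, -0.3, 0.3]
width: 81.1
```

```bash
python3 -c "
from h import *
snap('wrist','w10');delta((471.5,-274.5,180),-0.28)
"
```

```text
t 11.55 pos [ 472.1 -274.2   11.4] shift cm [  0.044 -16.707  -2.239] turn [ 0.1299 -0.0002 -0.    ] F [-0.3  0.2  0.1] w 85.1
```

View pics/w10.png

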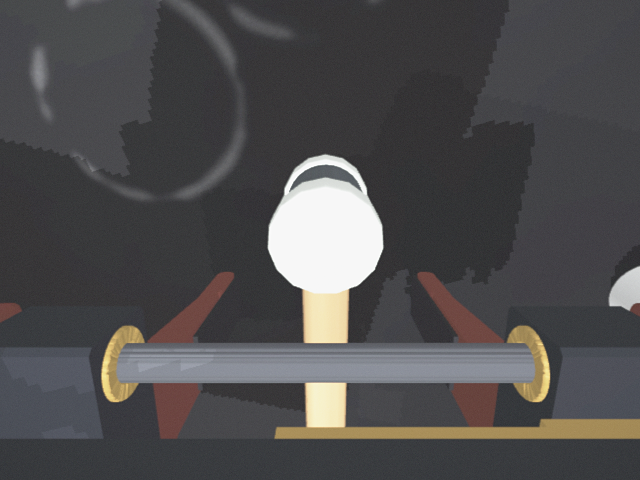

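Emit:
{"method": "carry_out", "body": {
  "delta_pos": [
    [0,-0.8,-0.1],
    [0,-2.2,-0.29],
    [0,-4.0,-0.53],
    [0,-6.0,-0.8],
    [0,-8.0,-1.07],
    [0,-10.0,-1.34],
    [0,-12.0,-1.6],
    [0,-14.0,-1.87],
    [0,-15.6,-2.1],
    [0,-16.5,-2.2],
    [0,-16.7,-2.24]
  ],
  "rotation": [
    [0,0,0],
    [0,0,0],
    [0,0,0],
    [0,0,0],
    [0,0,0],
    [0.02,0,0],
    [0.05,0,0],
    [0.08,0,0],
    [0.11,0,0],
    [0.13,0,0],
    [0.13,0,0]
  ]
}}

```text
t: 12.47
ee_pos: [471.9, -274.4, 182.7]
orientation: [-1.061, 1.409, -1.416]
ft_force: [-0.2, 0.5, 0.0]
width: 87.9
```

```bash
python3 -c "
from h import *
snap('wrist','w11');snap('scene','s11',(230,170,450,330),3.5);snap('top','t11',(250,180,450,310),4)
delta((471.5,-274.5,180),-0.28)
delta((541,26,180),-1.555)
delta((541,26,180),1.587)
"
```

```text
t 12.62 pos [ 471.4 -274.   179.9] shift cm [ 0.049 -0.013  0.02 ] turn [ 0.0006 -0.0002 -0.    ] F [0. 0. 0.] w 87.8
t 12.62 pos [ 471.4 -274.   179.9] shift cm [-3.0751e+01 -1.2000e-02 -1.6110e+00] turn [5.0000e-04 1.2748e+00 4.0000e-04] F [0. 0. 0.] w 87.8
t 12.62 pos [ 471.4 -274.   179.9] shift cm [-3.0751e+01 -1.2000e-02 -1.6110e+00] turn [ 4.0000e-04 -1.8672e+00 -5.0000e-04] F [0. 0. 0.] w 87.8
```

View pics/s11_c.png

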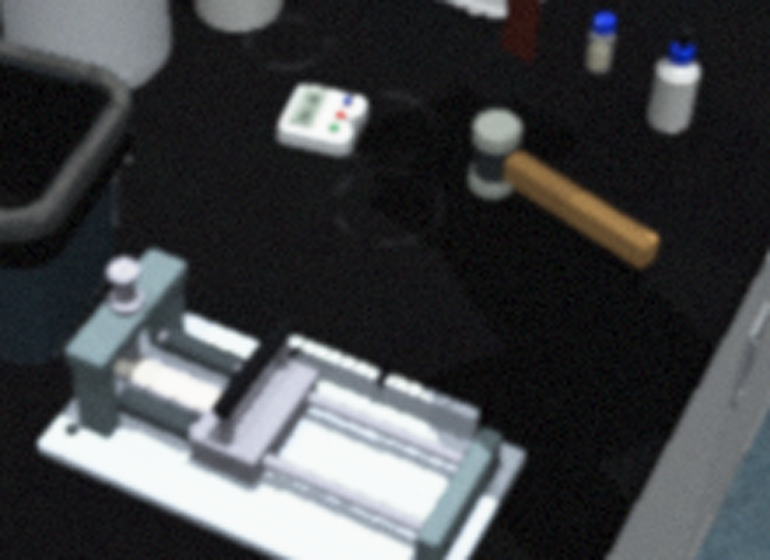

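View pics/t11_c.png

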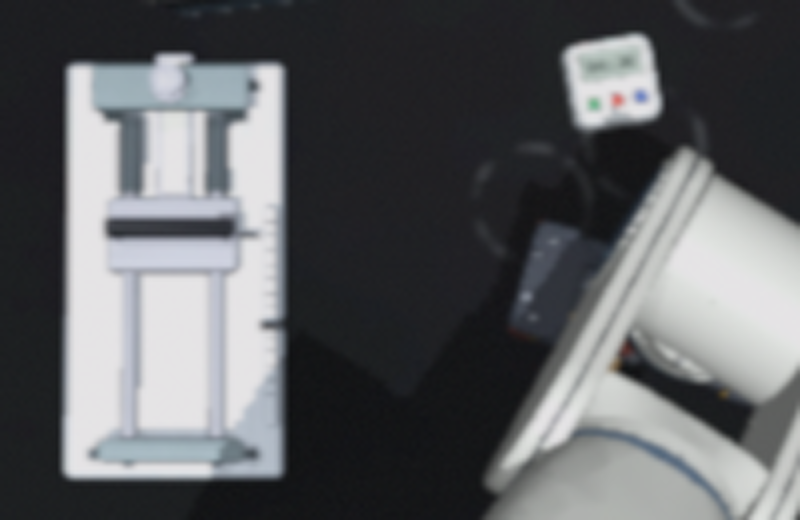

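```bash
python3 -c "
from h import *
delta((510,-100,130),1.587)
print(ctrl.get_obs()['qpos'].round(3))
"
```

```text
t 12.62 pos [ 471.4 -274.   179.9] shift cm [-17.785   4.988  -1.103] turn [ 4.0000e-04 -1.8672e+00 -5.0000e-04] F [0. 0. 0.] w 87.8
[-0.548  0.363  1.84  -0.     0.939  1.303]
```

Emit:
{"method": "carry_out", "body": {
  "delta_pos": [
    [-0.5,0,0],
    [-1.5,0,-0.1],
    [-3.0,0,-0.2],
    [-4.6,0,-0.3],
    [-6.2,0,-0.4],
    [-7.8,0,-0.5],
    [-9.4,0,-0.6],
    [-11.0,0.5,-0.7],
    [-12.6,1.0,-0.8],
    [-14.2,1.8,-0.9],
    [-15.5,2.6,-1.0],
    [-16.5,3.4,-1.05]
  ],
  "rotation": [
    [0,-0.08,0],
    [0,-0.19,0],
    [0,-0.31,0],
    [0,-0.43,0],
    [0,-0.55,0],
    [0,-0.67,0],
    [0,-0.79,0],
    [0,-0.91,0],
    [0,-1.03,0],
    [0,-1.15,0],
    [0,-1.27,0],
    [0,-1.38,0]
  ]
}}

```text
t: 13.62
ee_pos: [506.8, -111.3, 144.3]
orientation: [-1.54, 0.366, -0.362]
ft_force: [-0.5, -0.1, 0.7]
width: 87.7
```

```bash
python3 -c "
from h import *
delta((510,-100,130),1.587)
"
```

```text
t 13.62 pos [ 506.8 -111.3  144.3] shift cm [-0.215  1.428  1.158] turn [-0.     -0.4805 -0.0028] F [-0.5 -0.1  0.7] w 87.7
```

Emit:
{"method": "carry_out", "body": {
  "delta_pos": [
    [0,0.3,0.2],
    [-0.1,0.7,0.5],
    [-0.15,1.0,0.8],
    [-0.2,1.3,1.1],
    [-0.2,1.43,1.16],
    [-0.2,1.43,1.16],
    [-0.2,1.43,1.16]
  ],
  "rotation": [
    [0,-0.1,0],
    [0,-0.2,0],
    [0,-0.3,0],
    [0,-0.4,0],
    [0,-0.48,0],
    [0,-0.48,0],
    [0,-0.48,0]
  ]
}}

```text
t: 14.2
ee_pos: [510.2, -101.2, 130.6]
orientation: [-1.57, -0.004, 0.007]
ft_force: [0.0, -0.7, 0.2]
width: 88.1
```

```bash
python3 -c "
from h import *
snap('wrist','w12');delta((510,-100,130),1.587)
"
```

```text
t 14.25 pos [ 510.3 -101.3  130.9] shift cm [-0.031  0.086  0.126] turn [-0.0003 -0.0097 -0.0016] F [ 0.9 -0.1 -0.2] w 87.8
```

View pics/w12.png

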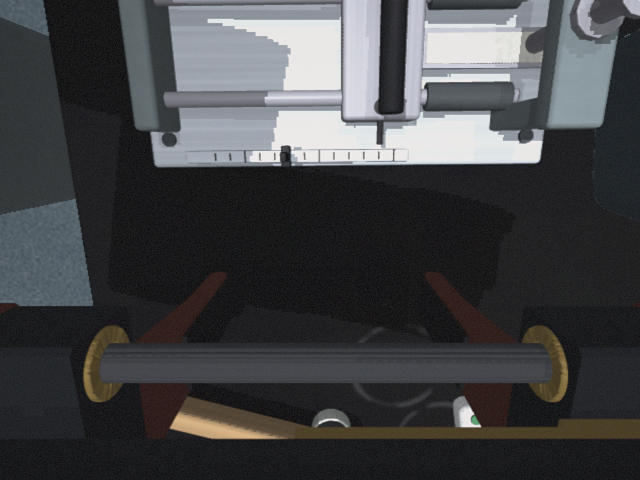

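```bash
python3 -c "
from h import *
im=cv2.imread('pics/w12.png')
cv2.imwrite('pics/w12_c.png',cv2.resize(im[90:175,260:420],None,fx=5,fy=5,interpolation=cv2.INTER_CUBIC))
"
```

```text
(no output)
```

View pics/w12_c.png

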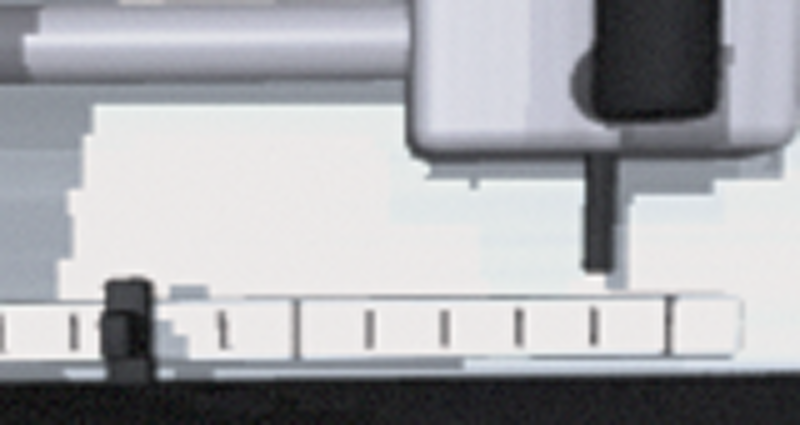

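```bash
python3 -c "
from h import *
C=wcam('w12'); q=lambda x,y:(x/5+260-.4,y/5+90-.4)
p=plane(C,q(599.5,270),41);m=plane(C,q(128.5,282),41);m2=plane(C,q(128.5,330),41)
tab=plane(C,q(118.5,333),60)
a=plane(C,q(668,325),38);b=plane(C,q(74,331),38)
ax=(a-b)/np.linalg.norm(a-b);print('tick len',np.linalg.norm(a-b),'yaw',np.arctan2(ax[1],ax[0]))
# edge of the base, slide edge
print(p,m,m2,tab)
for k in (m,m2,tab): print('D',(p-k)@ax)
b1=plane(C,q(598,115),85);b2=plane(C,q(716,115),85);print('bar end',b1,b2)
e1=plane(C,(155,166),12);e2=plane(C,(540,163),12);print(e1,e2,np.arctan2(*(e2-e1)[[1,0]]),np.linalg.norm(e2-e1))
print('tick mark nearest', [round(float((plane(C,q(x,328),38)-p)@ax),1) for x in (594,222,74)])
"
```

```text
tick len 79.94229225463837 yaw 0.017272809842066236
[544.81847324 -31.14137349  41.        ] [482.62321048 -33.13256965  41.        ] [482.50104418 -39.32213308  41.        ] [483.32775774 -39.18008165  60.        ]
D 62.220376859210404
D 62.44943076903341
D 61.620387023409016
bar end [537.82859668 -15.401997    85.        ] [550.40929144 -15.31275138  85.        ]
[381.68074207 -48.41374502  12.        ] [668.87661481 -44.06346094  12.        ] 0.015146288048710144 287.2288187041156
tick mark nearest [-0.1, -50.2, -70.1]
```

```bash
python3 -c "
from h import *
delta((544.5,26.9,130),1.587)
"
```

```text
t 14.25 pos [ 510.3 -101.3  130.9] shift cm [ 3.501  0.085 12.793] turn [-0.0003 -0.0097 -0.0016] F [ 0.9 -0.1 -0.2] w 87.8
```

Emit:
{"method": "carry_out", "body": {
  "delta_pos": [
    [0.2,0,0.6],
    [0.6,0,2.0],
    [1.1,0,4.0],
    [1.6,0,6.0],
    [2.2,0,8.0],
    [2.8,0,10.2],
    [3.2,0,11.8],
    [3.4,0,12.5],
    [3.5,0,12.8],
    [3.5,0,12.8],
    [3.5,0,12.8]
  ],
  "rotation": [
    [0,0,0],
    [0,0,0],
    [0,-0.01,0],
    [0,-0.01,0],
    [0,-0.01,0],
    [0,-0.01,0],
    [0,-0.01,0],
    [0,-0.01,0],
    [0,-0.01,0],
    [0,-0.01,0],
    [0,-0.01,0]
  ]
}}

```text
t: 15.17
ee_pos: [544.2, 26.5, 131.6]
orientation: [-1.571, -0.014, 0.015]
ft_force: [0.8, 0.2, -0.2]
width: 87.8
```

```bash
python3 -c "
from h import *
delta((544.5,26.9,63),1.587); snap('wrist','w13')
"
```

```text
t 15.17 pos [544.2  26.5 131.6] shift cm [0.028 6.859 0.041] turn [ 0.0002  0.0023 -0.0003] F [ 0.8  0.2 -0.2] w 87.8
```

View pics/w13.png

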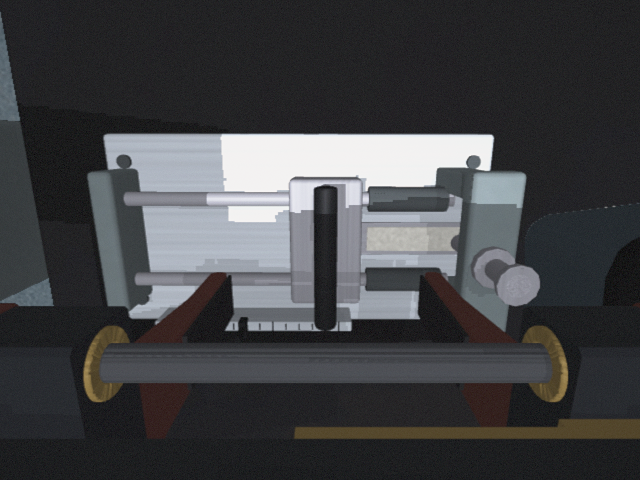

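Emit:
{"method": "carry_out", "body": {
  "delta_pos": [
    [0,0.4,0],
    [0,1.2,0],
    [0,2.2,0],
    [0,3.3,0],
    [0,4.4,0],
    [0,5.5,0],
    [0,6.3,0],
    [0,6.7,0],
    [0,6.8,0],
    [0,6.8,0]
  ],
  "rotation": [
    [0,0,0],
    [0,0,0],
    [0,0,0],
    [0,0,0],
    [0,0,0],
    [0,0,0],
    [0,0,0],
    [0,0,0],
    [0,0,0],
    [0,0,0]
  ]
}}

```text
t: 16.05
ee_pos: [544.3, 27.0, 63.2]
orientation: [-1.571, -0.014, 0.015]
ft_force: [-0.5, -0.2, 1.1]
width: 87.8
```

Emit:
{"method": "carry_out", "body": {
  "delta_pos": [
    [0,0,0],
    [0,0,0],
    [0,0,0],
    [0,0,0],
    [0,0,0],
    [0,0,0],
    [0,0,0],
    [0,0,0],
    [0,0,0],
    [0,0,0],
    [0,0,0],
    [0,0,0]
  ],
  "rotation": [
    [0,0,0],
    [0,0,0],
    [0,0,0],
    [0,0,0],
    [0,0,0],
    [0,0,0],
    [0,0,0],
    [0,0,0],
    [0,0,0],
    [0,0,0],
    [0,0,0],
    [0,0,0]
  ],
  "hand": 255
}}

```text
t: 17.05
ee_pos: [544.1, 27.0, 63.6]
orientation: [-1.571, -0.014, 0.016]
ft_force: [1.1, 0.1, 0.8]
width: 13.3
```

```bash
python3 -c "
from h import *
o=ctrl.get_obs(); print(o['ee_pos']); snap('wrist','w14')
e=o['ee_pos']; delta(e-62.2*np.array([np.cos(.016),np.sin(.016),0]),1.587)
"
```

```text
[544.12102905  26.98277873  63.61261148]
t 17.10 pos [544.1  26.9  63.6] shift cm [-6.22e+00  2.00e-03  2.20e-02] turn [ 0.      0.0028 -0.0007] F [-1.1  0.5  2.2] w 13.3
```

View pics/w14.png

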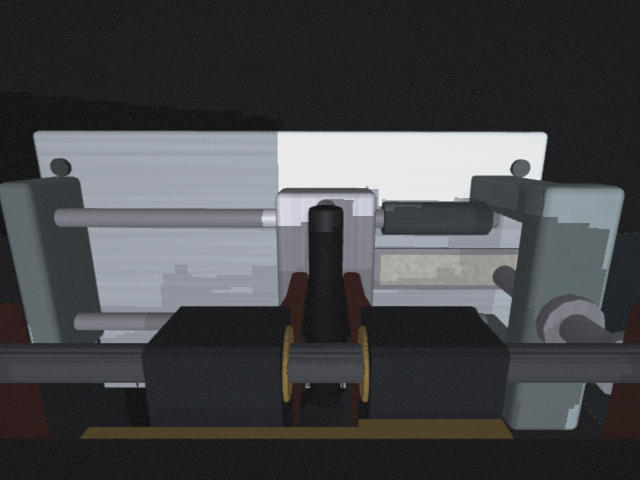

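Emit:
{"method": "carry_out", "body": {
  "delta_pos": [
    [-0.2,0,0],
    [-0.7,0,0],
    [-1.4,0,0],
    [-2.1,0,0],
    [-2.8,0,0],
    [-3.5,0,0],
    [-4.2,0,0],
    [-4.9,0,0],
    [-5.5,0,0],
    [-5.9,0,0],
    [-6.1,0,0],
    [-6.2,0,0]
  ],
  "rotation": [
    [0,0,0],
    [0,0,0],
    [0,0,0],
    [0,0,0],
    [0,0,0],
    [0,0,0],
    [0,0,0],
    [0,0,0],
    [0,0,0],
    [0,0,0],
    [0,0,0],
    [0,0,0]
  ]
}}

```text
t: 18.1
ee_pos: [484.2, 25.9, 63.7]
orientation: [-1.571, -0.018, 0.011]
ft_force: [9.1, 1.0, -13.2]
width: 13.2
```

Emit:
{"method": "carry_out", "body": {
  "delta_pos": [
    [0,0,0],
    [0,0,0],
    [0,0,0],
    [0,0,0]
  ],
  "rotation": [
    [0,0,0],
    [0,0,0],
    [0,0,0],
    [0,0,0]
  ]
}}

```text
t: 18.43
ee_pos: [484.4, 25.9, 63.7]
orientation: [-1.571, -0.018, 0.011]
ft_force: [8.4, 0.6, -11.6]
width: 13.1
```

```bash
python3 -c "
from h import *
o=ctrl.get_obs(); print(o['ee_pos']); delta((481.93,25.98,63.6),1.587)
snap('wrist','w15'); snap('scene','s15',(230,200,390,340),4.5);snap('top','t15',(230,170,430,310),4)
"
```

```text
[484.43493082  25.94032541  63.67555055]
t 18.43 pos [484.4  25.9  63.7] shift cm [-0.25   0.006  0.009] turn [-0.0002  0.0027  0.0045] F [  8.4   0.6 -11.6] w 13.1
```

View pics/w15.png

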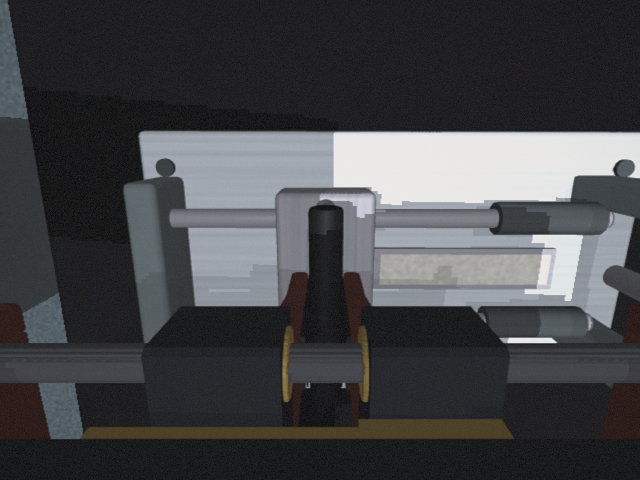

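View pics/s15_c.png

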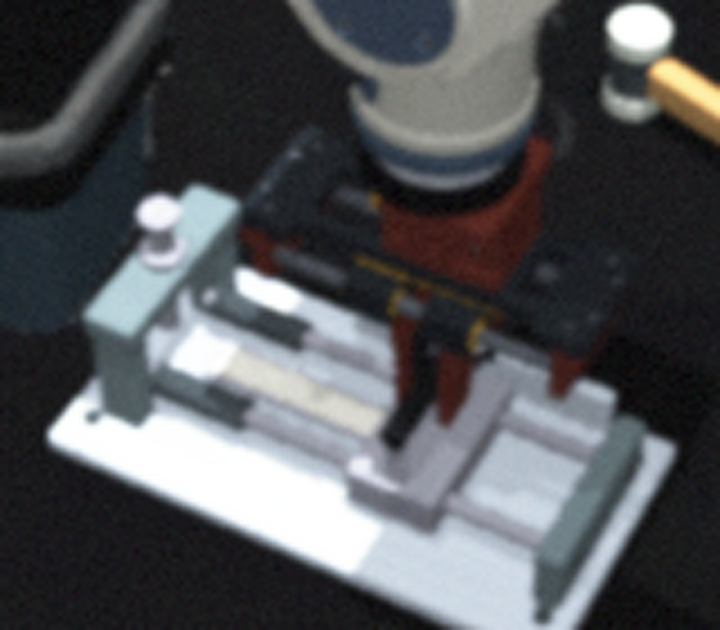

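View pics/t15_c.png

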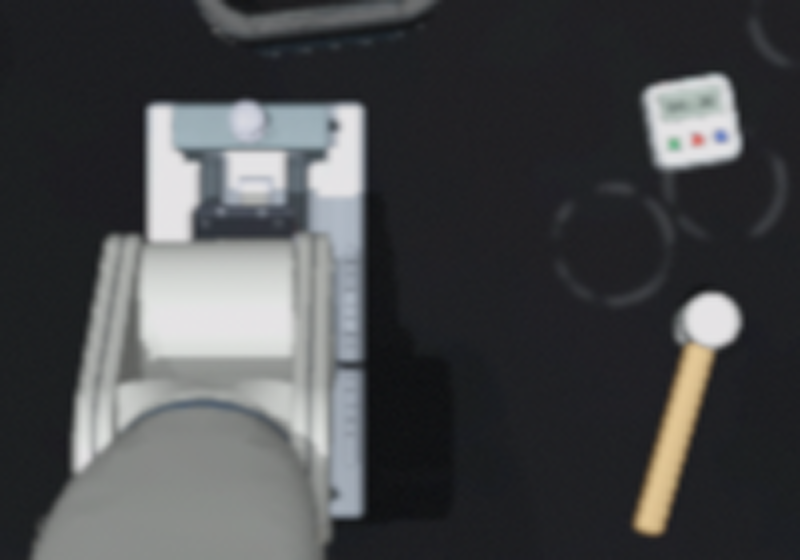

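Emit:
{"method": "carry_out", "body": {
  "delta_pos": [
    [-0.1,0.03,0],
    [-0.2,0.05,0],
    [-0.27,0.05,0],
    [-0.27,0.05,0],
    [-0.27,0.05,0],
    [-0.27,0.05,0]
  ],
  "rotation": [
    [0,0,0],
    [0,0,0],
    [0,0,0],
    [0,0,0],
    [0,0,0],
    [0,0,0]
  ]
}}

```text
t: 19.08
ee_pos: [482.5, 25.9, 63.7]
orientation: [-1.57, -0.02, 0.01]
ft_force: [8.6, 2.0, -6.0]
width: 13.0
```

```bash
python3 -c "
from h import *
o=ctrl.get_obs(); print(o['ee_pos']); delta((481.93,25.98,63.6),1.587)
snap('wrist','w16');o=ctrl.get_obs(); print(o['ee_pos'])
a=cv2.imread('pics/w14.png');b=cv2.imread('pics/w16.png')
cv2.imwrite('pics/cmp2.png',cv2.resize(np.hstack([a[180:300,250:400],b[180:300,250:400]]),None,fx=2.6,fy=2.6))
"
```

```text
[482.49492432  25.91653066  63.65070491]
t 19.08 pos [482.5  25.9  63.7] shift cm [-0.056  0.005  0.007] turn [-0.0002  0.0027  0.0061] F [ 8.6  2.  -6. ] w 13.0
[482.47340458  25.92471598  63.64449222]
```

View pics/cmp2.png

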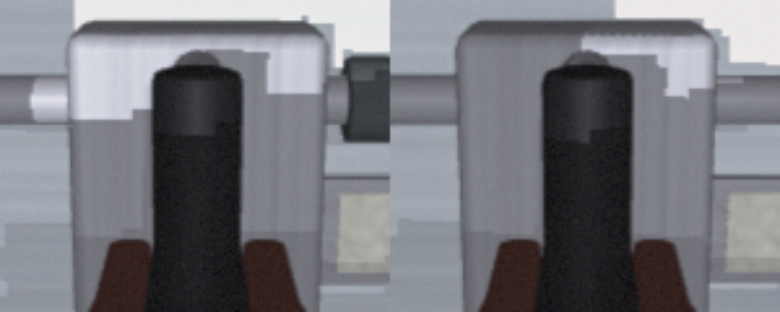

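Emit:
{"method": "carry_out", "body": {
  "delta_pos": [
    [-0.06,0,0],
    [-0.06,0,0],
    [-0.06,0,0],
    [-0.06,0,0],
    [-0.06,0,0],
    [-0.06,0,0]
  ],
  "rotation": [
    [0,0,0],
    [0,0,0],
    [0,0,0],
    [0,0,0],
    [0,0,0],
    [0,0,0]
  ]
}}

```text
t: 19.63
ee_pos: [482.0, 25.9, 63.6]
orientation: [-1.57, -0.02, 0.01]
ft_force: [9.2, 1.0, -8.4]
width: 13.4
```

```bash
python3 -c "
from h import *
delta((481.93,25.98,63.6),1.587)
snap('scene','s17',(290,230,390,310),8);snap('wrist','w17');snap('top','t17',(290,230,340,280),12)
o=ctrl.get_obs(); print(o['ee_pos'])
C=wcam('w17');C0=wcam('w14')
S=cam('scene')
for n,y,x in (('ptr',-58,-62.2),('mark',-67,-62.2)): 
  X=np.array([543.8+x-.016*y,26.9+y+.016*x,41]);print(n,proj(S,X),proj(cam('top'),X),proj(C,X))
"
```

```text
t 19.63 pos [482.   25.9  63.6] shift cm [-0.004  0.005  0.007] turn [-0.0002  0.0027  0.0062] F [ 9.2  1.  -8.4] w 13.4
[481.96525489  25.91838206  63.63318546]
ptr [338.72967321 279.29900892] [313.96513734 260.38969259] [324.67699447 374.47627989]
mark [340.4475824  276.73585137] [317.23655202 260.38853002] [324.62849834 388.16717959]
```

View pics/s17_c.png

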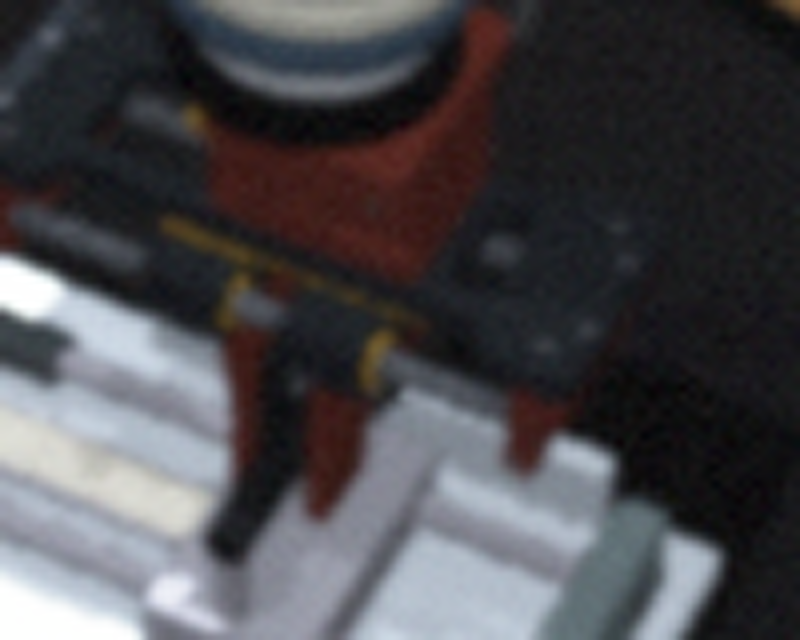

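View pics/t17_c.png

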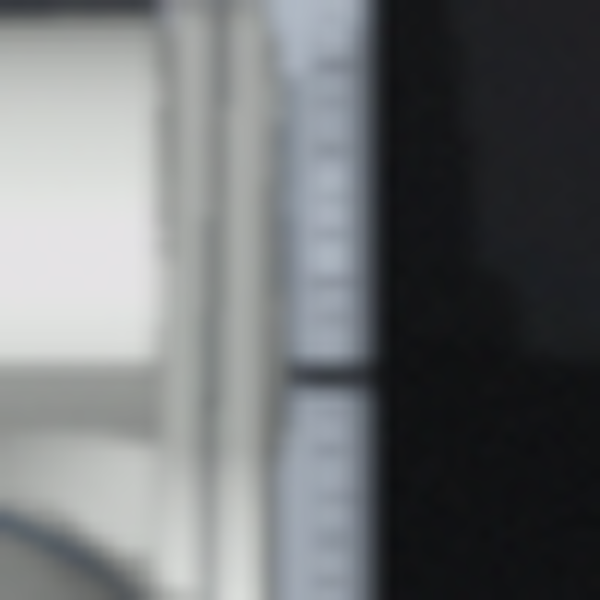

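```bash
python3 -c "
from h import *
print(ctrl.close_job()); o=ctrl.get_obs(); print(o['t'],o['ee_pos'],o['width'])
"
```

```text
the job is handed in; nothing more can be done
None
the job is handed in; nothing more can be done
```

I did the whole job in the order asked and handed it in at about 20 s, with the gripper still holding the bow handle at the marker clip.

- **Punch:** I pushed it down with the mallet's face while the slide was home. The upward force on the tool rose by about 14.5 N, roughly double the 7 N needed to bottom it. The punch sprang back up afterwards. It was a firm press rather than a sharp knock.
- **Mallet:** The handle turned about 0.13 rad in the grip during the press, so I tilted the tool to level it before setting it down. The pictures afterwards show it standing upright on its face, essentially where it started.
- **Slide:** From a close wrist picture I measured 62.2 mm from the pointer to the clip. The first pull stopped 2.5 mm short because the arm gave a little under the spring. After two small corrections the hand was within about 0.1 mm of the target, and the bar had not shifted in the grip.
- **Pointer check:** The gripper and arm hid most of the pointer in the final pictures. The level therefore rests on the measured hand position. The top view shows a single dark line at the clip, which fits, but I could not see the pointer itself separately.
- **Other things:** The clip looked unmoved on the scale, and the arm did not touch any bystander in the pictures I took.

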